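Fish a long tube out through a carton's window

TASK

The white and green stock box is lying across the window of the brown carton: set it squarely along the narrow step shelf, on the plank in the gap between the bottle and the small carton, and let go of it. Then take the long tube with the orange cap out of the carton through the window; the tube is longer than the window, so tilt it and bring one end out first, without forcing anything against the cardboard. Finish still holding the tube, steady over the carton with every bit of it at least 5 cm above the carton's top and nothing else carrying it, and with the stock around them (the two things on the shelf, the amber tube, the blue box) left where it is.

Things in the scene. Friction and masses are not known exactly. Their poses are not given: they have to be found in the camera images.
- carton: Brown carton fixed to the bench, shut on top but for a torn-out window. Outside 358 (its x) x 196 (y) x 80 mm (z), board 4 mm thick (inside 350 x 188, underside of the top 76 mm up). Origin: centre of its underside. Inside, two pads 25 mm high carry the tube: each from 60 mm off the middle to the end wall, full width; between them the floor is 4 mm high.
- carton_window (a point): Centre of the carton's window, level with the carton's top (80 mm above the bench); axes as the carton's. The window is 180 mm along the carton's x and 110 mm along its y, shorter than the tube.
- tube_center (a point): Centre of the square plastic tube inside the carton: 240 mm (its x) x 22 x 22 mm, about 0.11 kg, balanced; off-white, orange cap on the last 70 mm at its +x end, thin orange plug at -x. It lies flat on the pads, within 0.1 rad of the carton's x, centre 36 mm above the bench, its ends under the carton's top on both sides of the window.
- tube_cap_end (a point): Centre of the tube's orange-capped end face (120 mm along the tube's +x from its centre).
- tube_plain_end (a point): Centre of the tube's other end face (120 mm along its -x).
- tube: The same tube; origin at the centre of its underside.
- stockbox_center (a point): Centre (half-way up) of the white stock box with a green band: 160 mm (its x) x 56 mm (its y) x 60 mm tall, about 0.22 kg. It starts across the carton's window, its underside on the carton's top (centre 110 mm above the bench), its x roughly along the carton's y.
- stockbox: The same box; origin at the centre of its underside.
- shelf: The narrow step shelf of slotted steel angle, fixed to the bench: one wooden plank 460 mm (its x) x 90 mm (its y), top 150 mm above the bench, with nothing over it. Origin: under its middle, on the bench.
- shelf_gap (a point): Middle of the free space on the shelf plank, level with the plank's top (150 mm above the bench), axes as the shelf's. About 260 mm of plank is free along the shelf's x, between the pump bottle and the small carton that stand on it.
- bottle_shelf: White pump bottle with a pink label, 63 mm across, 126 mm tall, standing on the shelf plank about 165 mm towards the shelf's -x end; origin at the centre of its foot.
- carton_shelf: Small brown carton, 66 x 62 x 52 mm tall, on the shelf plank about 165 mm towards the shelf's +x end; origin at the centre of its underside.
- tube_amber: Amber tube with a black cap, 240 x 22 x 22 mm, lying on the bench to one side; not the one wanted; origin under its centre.
- blue_box: Blue box with a white band, 110 x 75 x 45 mm tall, on the bench to one side; origin under its centre.
There are look-alikes about, which are no part of the job. Leave any purple look-alike of the stockbox alone.

How it is judged:
On the way:
1. the white and green box stands on the shelf plank, in the gap, square and let go of (x of stockbox_center in the frame of shelf between -0.045 and 0.045 m and y of stockbox_center in the frame of shelf between -0.02 and 0.02 m and z of stockbox_center in the frame of shelf between 0.172 and 0.188 m and angle between the x axis of stockbox_center and the x axis of shelf, either way round below 0.2 rad and angle between stockbox_center's own z axis and vertical below 0.1 rad and contact force between stockbox and the fingers below 0.1 N and linear speed of stockbox below 0.02 m/s), for 0.3 s.
At the end, for the whole second after the job is handed in: Box released, upright on the plank, within 45 mm along and 20 mm across of the gap's middle, within 0.2 rad of square; tube gripped and at rest, both ends over 130 mm above the bench, its middle within 200 mm (seen from above) of the window's middle, not touching the carton (all of step 1 and height (world z) of each of tube_cap_end, tube_plain_end above 0.13 m and horizontal distance between tube_center and carton_window below 0.2 m and contact force between tube and the fingers above 1 N and linear speed of tube below 0.02 m/s and angular speed of tube below 0.15 rad/s and contact force between tube and carton below 0.1 N); the arm keeps its last pose, push and grip.
It fails at once if the carton is pressed with more than 20 N by anything (contact force between carton and anything else above 20 N).
It fails at once if other stock is shifted by more than 30 mm (distance of any of bottle_shelf, carton_shelf, tube_amber, blue_box from where it was at the start of the episode above 0.03 m).
It also fails if it takes over 61 s, if anything falls off the work surface, if the arm or the gripper's body presses on something with over 40 N, if the wrist force passes 120 N, or if a joint passes its speed limit or range.

ROBOT

A 7-joint arm with a two-finger parallel gripper is mounted at the origin on the work surface. World frame = base frame: x ahead of the robot, y to its left, z up, the work surface at z = 0. Lengths are in m, angles in rad, forces in N, time in s.
With the tool pointing down it reaches from about 0.35 to 0.9 m from the base axis. Payload 19.9 kg.
Tool frame: the origin (TCP) lies at the very end of the fingers, on their centre line; the grasp point (between the pads) lies 19 mm behind it; x points along the fingers, y is the direction in which the jaws open and shut, and the axes are right-handed (so a half turn about x gives the same grasp; the last joint's range is limited). The gripper opens to 94 mm and grips with 3 to 60 N. Pads are 16 mm wide; open, the fingers measure 119 mm over their backs; the gripper's body (75 mm by 177 mm) begins 78 mm behind the grasp point.
Start: joints at [-1.369, 0.417, -0.01, 1.614, 0.005, 1.111, -0.053], TCP at [0.151, 0.606, 0.205] pointing down, gripper open.
Joint ranges: [-2.81, 2.81], [-0.39, 2.02], [-1.27, 1.25], [0.06, 2.57], [-1.19, 4.33], [0.19, 2], [-2.82, 2.82]. Speed limits (rad/s): [1.89, 1.89, 2.39, 2.39, 3.01, 3.01, 3.01].

INTERFACE

Orientations are given as [roll, pitch, yaw] about the fixed x, y, z axes, in that order (R = Rz(yaw) Ry(pitch) Rx(roll)).
In Python, from cell import get_obs, snapshot, camera_model, hand_in gives the robot as it stands. The module is installed in compiled form; this text tells all that it offers.
- The arm moves only by the tool drive_tool, never from a script. Its argument "increments" is a list of rows, each a list of 4 numbers: the shift along the tool's x, y, z in units of 0.5 m (1.0 is 0.5 m), then the turn about the tool's x in units of 30 degrees (1.0 is 30 degrees). A call has 1 to 8 rows; each row shifts and turns the pose as measured when the row begins, along the tool's axes as they then stand; what a row does not reach is not made up. A row lasts 1/8 s, in which the tool goes at most 62.5 mm and 10.7 degrees, less where a joint would pass 70% of its speed; a pose out of reach is approached as far as the arm can. A call with a number of a shift or a turn outside -1 to 1 is refused whole. A call with a gripper value outside its range is refused whole. "grip" is the closure, from 0 (fully open) to 1 (shut), set as the call begins (left out, the last holds). The fingers move at their own pace and stop on an object; the grip force is fixed at half the most. Time passes only in rows, so rows that do not move let the fingers close. It gives the time, the measured TCP pose, the force and the opening at its end, in the units of the state.
- get_obs(): the state, without advancing time (a new reading comes with each control period).
- snapshot(name): name is "scene" or "top" or "wrist"; returns the picture (480x640x3 uint8, red, green, blue); there is no depth.
- camera_model(name): a dict with "camera_matrix" (3x3 intrinsics, pixels), "rvec" (rotation vector, rad) and "tvec" (3), from world to camera coordinates, as OpenCV has them; the wrist camera has in their place "hand_eye" (4x4, takes a point from camera to tool coordinates, whose origin is the TCP and whose axes are the tool frame's). Camera axes: x right, y down, z forward; pixel columns grow to the right and rows downward; lengths in m; the calibration is good to about 2 mm. A picture is of the moment at which its call begins: read the wrist's pose just before it. camera_model takes no time and is no camera call.
- hand_in(): hands the job in, once; it reports no verdict.
The state is a dict: "clock": time; "qpos": joint angles; "qvel": joint speeds; "joint_torque": joint torques, N m; "eef_pos": TCP position; "tool_rot": TCP orientation; "wrist_force": force on the tool from outside, world axes, zero at the start; "wrist_torque": the same for the moment, N m; "width": opening from 0.0 (shut) to 1.0 (fully open).
Only numpy, scipy, OpenCV 4.12 (cv2) and the standard library are available. Lean on these libraries where they do the work, as an engineer would, in place of code of your own. Each camera call takes 0.05 s, during which the arm holds its last target. There are 200 camera calls.

## Working session

There is one attempt and no reset: what is moved stays moved. The work goes in short steps, Python scripts to look and compute and a tool call to move; the robot and the scene stay as the last step left them, time stands still between calls to the robot, and variables do not carry over. Pictures are saved under pics/ and viewed, about 8 in all and at most 12, crops included, and the job is handed in when it is done.

Besides the shell and the picture viewer there is one more tool, called as name(argument=value, ...), one argument or row to a line, values as JSON. drive_tool: Moves the arm, as the interface text tells. Shifts and turns lie within -1 to 1; 1 stands for 0.5 m of shift or 30 degrees of turn. Its arguments: {"type":"object","properties":{"increments":{"type":"array"},"grip":{"type":"number"}},"required":["increments"]}

```bash
mkdir -p pics; ls; python3 - <<'E'
from cell import *
import cv2,numpy as np
o=get_obs();print({k:np.round(v,3).tolist() for k,v in o.items()})
ims=[cv2.cvtColor(snapshot(n),cv2.COLOR_RGB2BGR) for n in ("scene","top")]
for n,i in zip(("scene","top"),ims): cv2.imwrite(f"pics/{n}0.png",i)
for n in("scene","top","wrist"):print(n,camera_model(n))
E
```

```text
pics
{'clock': 0.0, 'qpos': [-1.368, 0.418, -0.01, 1.614, 0.005, 1.111, -0.053], 'qvel': [0.002, 0.0, -0.001, 0.001, 0.0, 0.002, 0.0], 'joint_torque': [0.002, -85.125, 0.64, -42.599, -0.049, 0.019, 0.0], 'eef_pos': [0.151, 0.606, 0.205], 'tool_rot': [-1.509, 1.57, -1.753], 'wrist_force': [0.134, 0.111, 0.783], 'wrist_torque': [0.038, 0.053, 0.001], 'width': 1.005}
scene {'camera_matrix': array([[437.9173354 ,   0.        , 326.19553754],
       [  0.        , 437.9173354 , 241.54838397],
       [  0.        ,   0.        ,   1.        ]]), 'rvec': array([ 1.32921464,  2.22373121, -0.95067479]), 'tvec': array([ 0.23777473, -0.21722561,  1.73194291])}
top {'camera_matrix': array([[589.16126777,   0.        , 321.71583613],
       [  0.        , 589.16126777, 238.79150761],
       [  0.        ,   0.        ,   1.        ]]), 'rvec': array([ 2.1613944 , -2.2180512 ,  0.04309549]), 'tvec': array([0.03563937, 0.48956503, 1.63079895])}
wrist {'camera_matrix': array([[360.86821874,   0.        , 324.25619689],
       [  0.        , 360.86821874, 239.69938606],
       [  0.        ,   0.        ,   1.        ]]), 'hand_eye': array([[-1.68296753e-04, -2.81609891e-01,  9.59528968e-01,
        -1.79165227e-01],
       [ 9.99999980e-01,  5.52903857e-05,  1.91622218e-04,
         5.83482858e-04],
       [-1.07015439e-04,  9.59528981e-01,  2.81609876e-01,
        -8.23986378e-02],
       [ 0.00000000e+00,  0.00000000e+00,  0.00000000e+00,
         1.00000000e+00]])}
```

View pics/top0.png

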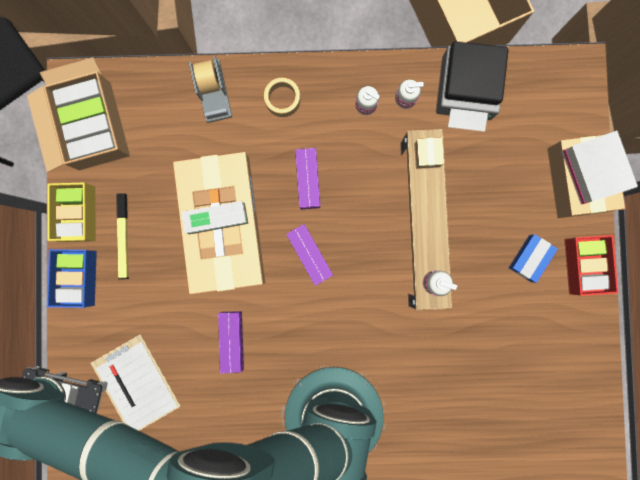

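View pics/scene0.png

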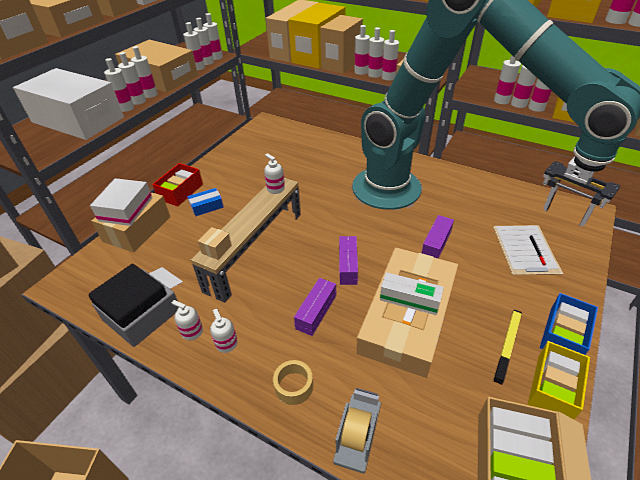

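The top view shows the carton at (218,222), with the white/green box across its window at (215,217). The shelf is at (431,220), with the small carton at (430,152) and the bottle at (440,283). Three purple look-alikes lie at (308,178), (310,254) and (230,342). The white box with the green patch on the window is the one meant. Next I'll measure it and confirm it in a crop.

```bash
cat > h.py <<'E'
from cell import *
import cv2,numpy as np
from scipy.spatial.transform import Rotation as R
def tcp():
    o=get_obs(); return R.from_euler('xyz',o['tool_rot']).as_matrix(),np.array(o['eef_pos']),o
def cast(name,uv,z,T=None):
    c=camera_model(name);K=c['camera_matrix']
    d=np.c_[np.atleast_2d(uv).astype(float),np.ones(len(np.atleast_2d(uv)))]@np.linalg.inv(K).T
    if name=='wrist':
        H=c['hand_eye'];Rt,p=T;A=Rt@H[:3,:3];C=Rt@H[:3,3]+p
    else:
        A=cv2.Rodrigues(c['rvec'])[0].T;C=-A@c['tvec'].ravel()
    d=d@A.T
    return C+d*((z-C[2])/d[:,2])[:,None]
def biggest(m):
    cs=cv2.findContours(m.astype(np.uint8),0,2)[0];return max(cs,key=cv2.contourArea)
def rect(name,c,z,T=None):
    w=cast(name,c.reshape(-1,2),z,T)[:,:2].astype(np.float32)
    (cx,cy),s,a=cv2.minAreaRect(w*1000)
    if s[0]<s[1]: s=s[::-1];a+=90
    return np.round([cx/1000,cy/1000],4),np.round(s,1),round(np.radians((a+90)%180-90),3)
E
python3 - <<'E'
from h import *
im=cv2.imread('pics/top0.png');hsv=cv2.cvtColor(im,cv2.COLOR_BGR2HSV).astype(int)
def roi(m,x0,y0,x1,y1):
    r=np.zeros_like(m);r[y0:y1,x0:x1]=m[y0:y1,x0:x1];return r
for p in [(185,180),(180,270),(280,200),(430,200),(420,250),(238,213),(200,218),(212,197),(218,243),(425,150)]:print(p,hsv[p[1],p[0]])
crop=cv2.resize(im[145:300,165:270],None,fx=4,fy=4,interpolation=cv2.INTER_CUBIC)[:600]
crop2=cv2.resize(im[120:320,395:470],None,fx=3,fy=3,interpolation=cv2.INTER_CUBIC)
o=np.zeros((600,420+225,3),np.uint8);o[:,:420]=crop[:600,:420];o[:600,420:]=crop2
cv2.imwrite('pics/c1.png',o)
E
```

```text
(185, 180) [ 23  71 244]
(180, 270) [ 14 128 157]
(280, 200) [ 14 128 157]
(430, 200) [ 18  90 218]
(420, 250) [ 18  91 214]
(238, 213) [ 40   3 236]
(200, 218) [ 66 122 214]
(212, 197) [ 16 158 243]
(218, 243) [  0   0 245]
(425, 150) [ 28  39 244]
```

View pics/c1.png

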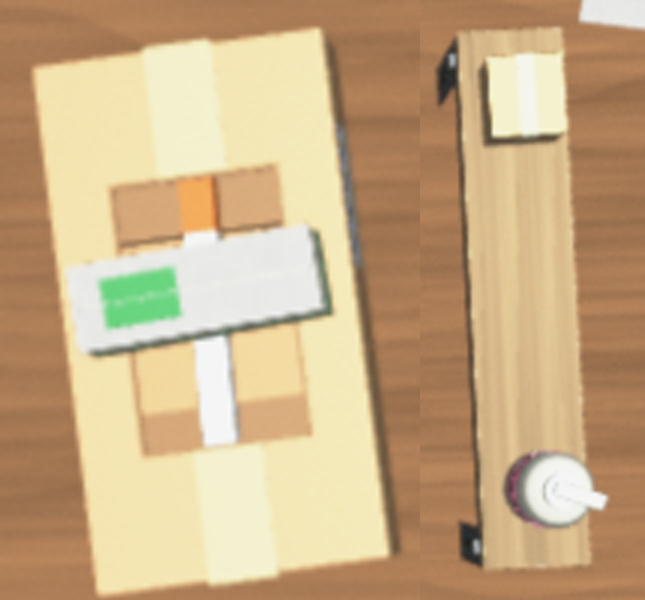

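The crop confirms it: a white top with a green patch lies across the window. The tube's orange cap shows on the far side at crop (197,200), and its white body on the near side. I'll cast the corners.

```bash
python3 - <<'E'
from h import *
a=lambda l:np.array(l,float)/4+[165,145]-.4
s=lambda l:(np.array(l,float)-[420,0])/3+[395,120]-.35
for n,px,z in [('carton',a([(34,68),(322,29),(392,555),(98,595)]),.08),('window',a([(110,186),(277,164),(311,433),(142,456)]),.08),
 ('box',a([(66,268),(309,228),(328,308),(88,352)]),.14),('tubevis',a([(178,180),(216,176),(237,442),(204,446)]),.047),('shelf',s([(457,30),(562,30),(590,566),(484,568)]),.15),
 ('smallcarton',s([(486,57),(563,53),(566,133),(491,137)]),.202)]:
    print(n,rect('top',np.array(px),z))
print('bottle head',cast('top',s([(548,487)]),.12))
R0,p,_=tcp();print(np.round(R0,3),p)
E
```

```text
carton (array([0.539, 0.301]), array([357.8, 198.2]), np.float64(0.11))
window (array([0.5394, 0.3018]), array([183.3, 114.2]), np.float64(0.104))
box (array([0.5485, 0.2988]), array([162.4,  56.2]), np.float64(-1.416))
tubevis (array([0.5415, 0.3081]), array([183.8,  26.3]), np.float64(0.081))
shelf (array([ 0.5286, -0.2538]), array([462.1,  89.8]), np.float64(0.016))
smallcarton (array([ 0.6908, -0.2539]), array([66.9, 63.7]), np.float64(0.024))
bottle head [[ 0.36496075 -0.27481257  0.12      ]]
[[-0.     0.241  0.97 ]
 [-0.001  0.97  -0.241]
 [-1.    -0.001  0.   ]] [0.15077183 0.60617969 0.20487971]
```

drive_tool(
  increments=[
    [-0.1,0,0,0],
    [0,-0.05,0.115,0],
    [0,-0.05,0.115,0],
    [0,-0.05,0.115,0],
    [0,-0.05,0.115,0],
    [0,-0.05,0.115,0],
    [0,-0.05,0.115,0],
    [0,-0.05,0.115,0],
  ],
  grip=0,
)

```text
clock: 1.1
eef_pos: [0.4964, 0.3408, 0.2546]
tool_rot: [-1.926, 1.566, -2.16]
wrist_force: [0.7, 1.0, 0.7]
width: 0.998
```

drive_tool(
  increments=[
    [0,0,0,0.35],
    [0,0,0,0.35],
    [0,0,0,0.35],
    [0,0,0,0.35],
    [0,0,0,0.35],
    [0,0,0,0.35],
    [0,0,0,0],
    [0,0,0,0],
  ],
)

```text
clock: 2.1
eef_pos: [0.4997, 0.3346, 0.2519]
tool_rot: [-0.766, 1.561, -2.123]
wrist_force: [-0.5, -0.6, -0.5]
width: 0.999
```

```bash
cat >> h.py <<'E'
def togo(x,y,z,yaw):
    "remaining move in tool units; yaw (rad) wanted for the tool's y axis"
    Rt,p,o=tcp();d=Rt.T@(np.array([x,y,z])-p)
    cur=np.arctan2(Rt[1,1],Rt[0,1]);e=(yaw-cur+np.pi)%(2*np.pi)-np.pi
    print('t',round(float(o['clock']),2),'p',p.round(4),'yaw',round(cur,3),'F',np.round(o['wrist_force'],1),'w',round(float(o['width']),3),'q1,7',np.round([o['qpos'][0],o['qpos'][6]],2))
    print('units',(d/.5).round(3),'turn',round(np.degrees(-e)/30,3))
E
python3 -c "
from h import *
togo(.5485,.2988,.24,.155)"
```

```text
t 2.1 p [0.4997 0.3346 0.2519] yaw 0.214 F [-0.5 -0.6 -0.5] w 0.999 q1,7 [-0.94 -0.31]
units [0.024 0.08  0.091] turn 0.114
```

drive_tool(
  increments=[
    [0,0.08,0.09,0.11],
    [0,0,0,0],
    [0,0,0,0],
  ],
)

```text
clock: 2.48
eef_pos: [0.5492, 0.2989, 0.2517]
tool_rot: [-0.798, 1.561, -2.202]
wrist_force: [-0.1, 0.1, 0.6]
width: 1.0
```

```bash
python3 -c "
from h import *
togo(.5485,.2988,.1,.155)
cv2.imwrite('pics/w1.png',cv2.cvtColor(snapshot('wrist'),cv2.COLOR_RGB2BGR))"
```

```text
t 2.48 p [0.5492 0.2989 0.2517] yaw 0.167 F [-0.1  0.1  0.6] w 1.0 q1,7 [-0.86 -0.25]
units [ 0.303  0.001 -0.002] turn 0.023
```

View pics/w1.png

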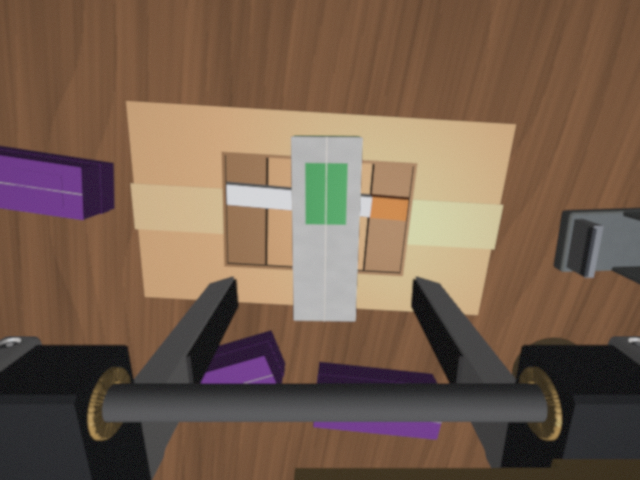

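In the wrist view the box is centred between the fingers (col 325) and lined up with them. I'll go down and grip.

drive_tool(
  increments=[
    [0.11,0,0,0.02],
    [0.11,0,0,0],
    [0.08,0,0,0],
    [0,0,0,0],
  ],
)

```text
clock: 3.02
eef_pos: [0.5472, 0.3001, 0.0993]
tool_rot: [-0.795, 1.564, -2.201]
wrist_force: [0.0, 1.1, 0.4]
width: 1.0
```

drive_tool(
  increments=[
    [0,0,0,0],
    [0,0,0,0],
    [0,0,0,0],
    [0,0,0,0],
    [0,0,0,0],
    [0,0,0,0],
  ],
  grip=1,
)

```text
clock: 3.78
eef_pos: [0.5491, 0.3021, 0.1052]
tool_rot: [0.786, 1.569, -0.618]
wrist_force: [0.4, 0.0, -1.1]
width: 0.594
```

drive_tool(
  increments=[
    [-0.1,0,0,0],
    [-0.1,0,0,0],
    [-0.1,0,0,0],
    [0,-0.02,0.11,0],
    [0,-0.02,0.11,0],
    [0,-0.02,0.11,0],
    [0,-0.02,0.11,0],
    [0,-0.02,0.11,0],
  ],
)

```text
clock: 4.78
eef_pos: [0.5442, 0.0186, 0.2597]
tool_rot: [-0.007, 1.569, -1.404]
wrist_force: [0.5, 0.7, -2.1]
width: 0.593
```

drive_tool(
  increments=[
    [0,0,0,0.33],
    [0,0,0,0.33],
    [0,0,0,0.33],
    [0,0,0,0.33],
    [0,0,0,0.33],
    [0,0,0,0.33],
    [0,0,0,0.33],
    [0,0,0,0.33],
  ],
)

```text
clock: 5.78
eef_pos: [0.5428, 0.012, 0.2598]
tool_rot: [1.051, 1.569, -1.78]
wrist_force: [0.2, 0.6, -1.9]
width: 0.592
```

```bash
python3 -c "
from h import *
togo(.529,-.254,.26,-1.555)"
```

```text
t 5.78 p [0.5428 0.012  0.2598] yaw -1.26 F [ 0.2  0.6 -1.9] w 0.592 q1,7 [-0.73 -1.14]
units [0.001 0.498 0.189] turn 0.563
```

drive_tool(
  increments=[
    [0,0,0,0.3],
    [0,0,0,0.28],
    [0,0.12,0,0],
    [0,0.12,0,0],
    [0,0.12,0,0],
    [0,0.1,0,0],
    [0,0,0,0],
    [0,0,0,0],
  ],
)

```text
clock: 6.78
eef_pos: [0.541, -0.2228, 0.2593]
tool_rot: [0.745, 1.568, -2.4]
wrist_force: [0.2, -0.6, -2.1]
width: 0.596
```

```bash
python3 -c "
from h import *
togo(.529,-.254,.175,-1.555)
im=cv2.cvtColor(snapshot('top'),cv2.COLOR_RGB2BGR)
cv2.imwrite('pics/t2.png',cv2.resize(im[100:330,330:560],None,fx=2.5,fy=2.5))"
```

```text
t 6.78 p [ 0.541  -0.2228  0.2593] yaw -1.575 F [ 0.2 -0.6 -2.1] w 0.596 q1,7 [-0.33 -0.95]
units [0.169 0.062 0.023] turn -0.038
```

View pics/t2.png

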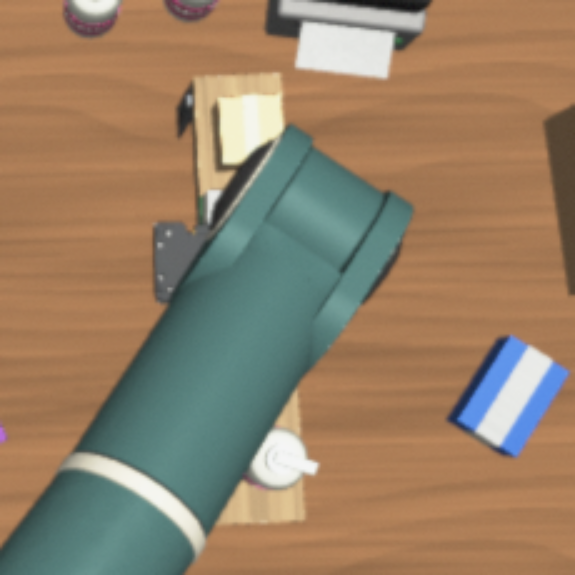

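The arm covers the gap in this view, but the box end shows between the small carton and the gripper, and the bottle is untouched. I'll place it from the measured poses.

drive_tool(
  increments=[
    [0,0.06,0.023,-0.04],
    [0,0,0,0],
    [0.06,0,0,0],
    [0.06,0,0,0],
    [0,0,0,0],
  ],
)

```text
clock: 7.45
eef_pos: [0.5318, -0.2465, 0.1984]
tool_rot: [-1.06, 1.57, 2.109]
wrist_force: [0.1, 0.7, -0.4]
width: 0.593
```

```bash
python3 -c "
from h import *
togo(.529,-.254,.175,-1.555)"
```

```text
t 7.45 p [ 0.5318 -0.2465  0.1984] yaw -1.544 F [ 0.1  0.7 -0.4] w 0.593 q1,7 [-0.25 -0.83]
units [0.047 0.015 0.006] turn 0.022
```

drive_tool(
  increments=[
    [0,0.016,0.006,0],
    [0.02,0,0,0],
    [0.01,0,0,0],
    [0,0,0,0],
    [0,0,0,0],
  ],
)

```text
clock: 8.07
eef_pos: [0.5304, -0.2546, 0.1855]
tool_rot: [3.037, 1.568, -0.076]
wrist_force: [-1.4, 0.1, -1.0]
width: 0.596
```

```bash
python3 -c "
from h import *
togo(.529,-.254,.175,-1.555)"
```

```text
t 8.07 p [ 0.5304 -0.2546  0.1855] yaw -1.542 F [-1.4  0.1 -1. ] w 0.596 q1,7 [-0.23 -0.8 ]
units [ 0.021 -0.001  0.003] turn 0.025
```

drive_tool(
  increments=[
    [0.01,0,0,0.02],
    [0.008,0,0,0],
    [0.006,0,0,0],
    [0,0,0,0],
    [0,0,0,0],
  ],
)

```text
clock: 8.7
eef_pos: [0.5313, -0.2546, 0.1744]
tool_rot: [-3.085, 1.565, 0.074]
wrist_force: [0.2, -0.7, -0.3]
width: 0.593
```

```bash
python3 -c "
from h import *
togo(.529,-.254,.175,-1.555)"
```

```text
t 8.7 p [ 0.5313 -0.2546  0.1744] yaw -1.553 F [ 0.2 -0.7 -0.3] w 0.593 q1,7 [-0.22 -0.8 ]
units [-0.001 -0.001  0.005] turn 0.003
```

drive_tool(
  increments=[
    [0.005,0,0,0],
    [0,0,0,0],
    [0,0,0,0],
  ],
)

```text
clock: 9.07
eef_pos: [0.532, -0.2546, 0.1737]
tool_rot: [-2.988, 1.563, 0.172]
wrist_force: [0.1, 0.1, -0.5]
width: 0.595
```

drive_tool(
  increments=[
    [0,0,0,0],
    [0,0,0,0],
    [0,0,0,0],
    [0,0,0,0],
    [0,0,0,0],
  ],
  grip=0.2,
)

```text
clock: 9.7
eef_pos: [0.5319, -0.2546, 0.1733]
tool_rot: [-3.003, 1.564, 0.156]
wrist_force: [-0.8, -0.6, -0.4]
width: 0.801
```

drive_tool(
  increments=[
    [-0.05,0,0,0],
    [-0.1,0,0,0],
    [-0.1,0,0,0],
    [0,-0.12,0,0],
    [0,-0.12,0,0],
    [0,-0.12,0,0],
    [0,-0.12,0,0],
    [0,-0.12,0,0],
  ],
)

```text
clock: 10.7
eef_pos: [0.5255, 0.0489, 0.3029]
tool_rot: [-3.031, 1.563, 0.119]
wrist_force: [1.3, -0.7, -0.4]
width: 0.8
```

```bash
python3 - <<'E'
from h import *
togo(.48,.3,.25,-1.555)
im=cv2.cvtColor(snapshot('top'),cv2.COLOR_RGB2BGR);cv2.imwrite('pics/t3f.png',im)
cv2.imwrite('pics/t3.png',cv2.resize(im[120:320,395:470],None,fx=3,fy=3,interpolation=cv2.INTER_CUBIC))
E
```

```text
t 10.7 p [0.5255 0.0489 0.3029] yaw -1.562 F [ 1.3 -0.7 -0.4] w 0.8 q1,7 [-0.87 -1.56]
units [ 0.106 -0.503  0.088] turn -0.014
```

View pics/t3.png

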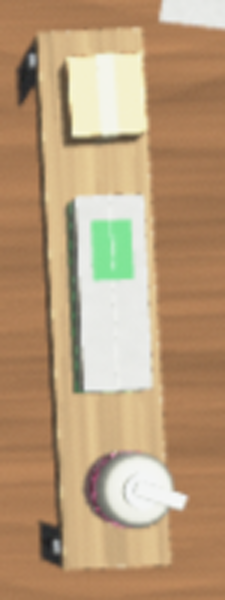

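The crop shows the box square on the plank, with top corners (76,196) to (152,388). I'll cast those and measure the tube from the same full picture.

```bash
python3 - <<'E'
from h import *
s=lambda l:(np.array(l,float))/3+[395,120]-.35
print('box',rect('top',s([(76,196),(143,196),(152,388),(84,390)]),.21))
im=cv2.imread('pics/t3f.png');hsv=cv2.cvtColor(im,cv2.COLOR_BGR2HSV)
W=np.zeros((480,640),np.uint8);w=[(193,192),(234,187),(243,253),(201,258)]
cv2.fillPoly(W,[np.array(w)],1)
wm=((hsv[...,1]<40)&(hsv[...,2]>180)&(W>0)); om=((hsv[...,1]>170)&(hsv[...,2]>200)&(W>0))
print(wm.sum(),om.sum())
for n,m in(('white',wm),('orange',om),('both',wm|om)): print(n,rect('top',biggest(m),.047),cv2.boundingRect(biggest(m)))
v,u=np.nonzero(cv2.erode((wm|om).astype(np.uint8),None)>0)
pts=cast('top',np.c_[u,v],.047)[:,:2]
vx,vy,x0,y0=cv2.fitLine(pts.astype(np.float32),2,0,.01,.01).ravel();print('axis',vx,vy,np.arctan2(vy,vx),x0,y0)
E
```

```text
box (array([ 0.5269, -0.2525]), array([159.4,  55.4]), np.float64(0.007))
479 0
white (array([0.5224, 0.3078]), array([146.6,  24.6]), np.float64(0.083)) (211, 203, 14, 54)Traceback (most recent call last):
  File "<stdin>", line 9, in <module>
  File "h.py", line 16, in biggest
    cs=cv2.findContours(m.astype(np.uint8),0,2)[0];return max(cs,key=cv2.contourArea)
                                                          ~~~^^^^^^^^^^^^^^^^^^^^^^^^
ValueError: max() iterable argument is empty
```

The box on the shelf measures (0.527, -0.2525), angle 0.007, all within tolerance. From the white section, the tube's centre is about (0.545, 0.310) with yaw 0.083. I plan to:
1. Grip 50 mm toward the plain end, between the pads.
2. Slide the tube about 34 mm toward +x.
3. Lift with the plain end up.

drive_tool(
  increments=[
    [0,-0.12,0.02,-0.07],
    [0,-0.12,0.02,-0.07],
    [0,-0.12,0.01,0],
    [0,-0.12,0.01,0],
    [0,-0.04,0,0],
    [0.1,0,0,0],
    [0,0,0,0],
    [0,0,0,0],
  ],
  grip=0.57,
)

```text
clock: 11.75
eef_pos: [0.4787, 0.3153, 0.2543]
tool_rot: [-2.835, 1.56, 0.4]
wrist_force: [-0.0, 0.1, 0.9]
width: 0.43
```

```bash
python3 - <<'E'
from h import *
togo(.4952,.3056,.12,-1.488)
Rt,p,o=tcp();np.savez('w2.npz',R=Rt,p=p)
im=cv2.cvtColor(snapshot('wrist'),cv2.COLOR_RGB2BGR);cv2.imwrite('pics/w2.png',im)
E
```

```text
t 11.75 p [0.4787 0.3153 0.2543] yaw -1.477 F [-0.   0.1  0.9] w 0.43 q1,7 [-1.17 -1.92]
units [ 0.269  0.023 -0.028] turn 0.021
```

View pics/w2.png

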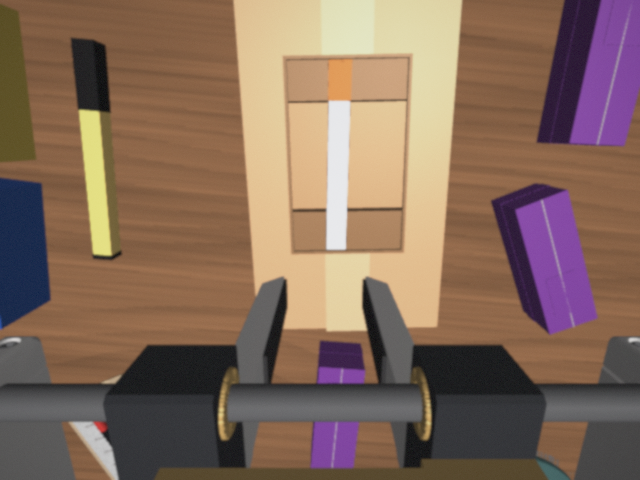

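The wrist view shows the whole window. The cap/body boundary is at (339,100), the body leaves the window at (336,249), and the window spans (285,57) to (403,250). I'll cast those.

```bash
python3 - <<'E'
from h import *
d=np.load('w2.npz');T=(d['R'],d['p'])
print('tube',cast('wrist',[(339,100),(336.5,247),(339.5,64)],.047,T).round(4))
print('win',rect('wrist',np.array([(285,57),(410,56),(403.,250),(292.,251)]),.08,T))
E
```

```text
tube [[0.5965 0.3129 0.047 ]
 [0.4427 0.2995 0.047 ]
 [0.6294 0.3158 0.047 ]]
win (array([0.5402, 0.2993]), array([181.6, 114.1]), np.float64(0.104))
```

drive_tool(
  increments=[
    [0,0.022,-0.034,0.02],
    [0.1,0,0,0],
    [0.1,0,0,0],
    [0.08,0,0,0],
    [0,0,0,0],
    [0,0,0,0],
  ],
)

```text
clock: 12.55
eef_pos: [0.5082, 0.304, 0.1197]
tool_rot: [-2.708, 1.548, 0.51]
wrist_force: [0.2, 0.4, 0.9]
width: 0.426
```

```bash
python3 - <<'E'
from h import *
togo(.497,.305,.02,-1.488)
E
```

```text
t 12.55 p [0.5082 0.304  0.1197] yaw -1.494 F [0.2 0.4 0.9] w 0.426 q1,7 [-1.05 -1.79]
units [ 0.199 -0.002  0.026] turn -0.012
```

drive_tool(
  increments=[
    [0,0,0.026,-0.01],
    [0,0,0,0],
    [0.06,0,0,0],
    [0.04,0,0,0],
    [0,0,0,0],
    [0,0,0,0],
  ],
)

```text
clock: 13.3
eef_pos: [0.4979, 0.306, 0.0744]
tool_rot: [-2.63, 1.539, 0.595]
wrist_force: [-0.9, 1.3, 0.3]
width: 0.43
```

```bash
python3 - <<'E'
from h import *
togo(.497,.305,.02,-1.488)
E
```

```text
t 13.3 p [0.4979 0.306  0.0744] yaw -1.488 F [-0.9  1.3  0.3] w 0.43 q1,7 [-1.04 -1.76]
units [0.109 0.003 0.005] turn 0.001
```

drive_tool(
  increments=[
    [0.05,0,0.003,0],
    [0.04,0,0,0],
    [0.012,0,0,0],
    [0,0,0,0],
  ],
)

```text
clock: 13.8
eef_pos: [0.4995, 0.3078, 0.0244]
tool_rot: [-2.621, 1.536, 0.603]
wrist_force: [0.1, -0.5, -0.3]
width: 0.432
```

```bash
python3 - <<'E'
from h import *
togo(.497,.305,.02,-1.488)
E
```

```text
t 13.8 p [0.4995 0.3078 0.0244] yaw -1.488 F [ 0.1 -0.5 -0.3] w 0.432 q1,7 [-1.   -1.71]
units [0.009 0.005 0.006] turn 0.001
```

Good depth. Next I'll close the gripper.

drive_tool(
  increments=[
    [0.006,0.003,0.004,0],
    [0,0,0,0],
    [0,0,0,0],
    [0,0,0,0],
    [0,0,0,0],
  ],
  grip=1,
)

```text
clock: 14.42
eef_pos: [0.4982, 0.3065, 0.0226]
tool_rot: [-2.613, 1.534, 0.611]
wrist_force: [0.1, 0.6, -0.8]
width: 0.23
```

```bash
python3 - <<'E'
from h import *
togo(.532,.309,.03,-1.488)
E
```

```text
t 14.43 p [0.4982 0.3065 0.0226] yaw -1.488 F [ 0.1  0.6 -0.8] w 0.23 q1,7 [-1.   -1.71]
units [-0.013  0.    -0.068] turn 0.001
```

drive_tool(
  increments=[
    [-0.02,0,0,0],
    [0,0,-0.025,0],
    [0,0,-0.025,0],
    [0,0,-0.018,0],
    [0,0,0,0],
  ],
)

```text
clock: 15.05
eef_pos: [0.535, 0.3092, 0.0347]
tool_rot: [-2.624, 1.533, 0.6]
wrist_force: [-1.5, -1.1, -0.6]
width: 0.234
```

```bash
python3 - <<'E'
from h import *
togo(.533,.3095,.05,-1.488)
E
```

```text
t 15.05 p [0.535  0.3092 0.0347] yaw -1.488 F [-1.5 -1.1 -0.6] w 0.234 q1,7 [-0.96 -1.7 ]
units [-0.031 -0.002  0.003] turn 0.0
```

drive_tool(
  increments=[
    [-0.02,0,0,0],
    [-0.02,0,0,0],
    [0,0,0,0],
  ],
)

```text
clock: 15.42
eef_pos: [0.5337, 0.3084, 0.0559]
tool_rot: [-2.62, 1.534, 0.604]
wrist_force: [1.2, 1.1, -1.3]
width: 0.232
```

```bash
python3 - <<'E'
from h import *
togo(.533,.3095,.08,-1.488)
im=cv2.cvtColor(snapshot('wrist'),cv2.COLOR_RGB2BGR);im2=cv2.cvtColor(snapshot('scene'),cv2.COLOR_RGB2BGR)
o=np.hstack([cv2.resize(im,(400,300)),cv2.resize(im2[230:380,330:480],(300,300))]);cv2.imwrite('pics/l1.png',o)
E
```

```text
t 15.43 p [0.5337 0.3084 0.0559] yaw -1.488 F [ 1.2  1.1 -1.3] w 0.232 q1,7 [-0.97 -1.71]
units [-0.048 -0.003 -0.   ] turn -0.0
```

View pics/l1.png

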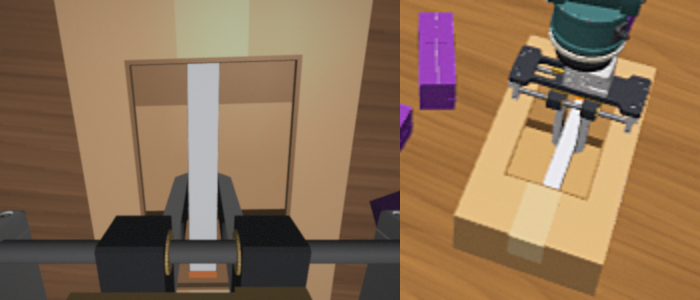

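The wrist view (left) shows the tube held between the fingers. Its plain end (orange plug) is inside the window near (202,273), and its body runs under the far edge at (202,62). I'll lift in small steps and watch the force.

drive_tool(
  increments=[
    [-0.012,0,0,0],
    [-0.012,0,0,0],
    [-0.012,0,0,0],
  ],
)

```text
clock: 15.9
eef_pos: [0.5324, 0.3079, 0.0736]
tool_rot: [-2.621, 1.536, 0.603]
wrist_force: [0.7, 0.5, -3.6]
width: 0.235
```

drive_tool(
  increments=[
    [-0.014,0,0.004,0],
    [-0.014,0,0.004,0],
  ],
)

```text
clock: 16.15
eef_pos: [0.5277, 0.3071, 0.0884]
tool_rot: [-2.62, 1.536, 0.604]
wrist_force: [0.7, 0.5, -4.1]
width: 0.231
```

```bash
python3 - <<'E'
from h import *
togo(.533,.3095,.08,-1.488)
im=cv2.cvtColor(snapshot('wrist'),cv2.COLOR_RGB2BGR);im2=cv2.cvtColor(snapshot('scene'),cv2.COLOR_RGB2BGR)
o=np.hstack([cv2.resize(im,(400,300)),cv2.resize(im2[230:380,330:480],(300,300))]);cv2.imwrite('pics/l2.png',o)
E
```

```text
t 16.15 p [0.5277 0.3071 0.0884] yaw -1.488 F [ 0.7  0.5 -4.1] w 0.231 q1,7 [-1.   -1.74]
units [ 0.017 -0.004 -0.01 ] turn 0.0
```

View pics/l2.png

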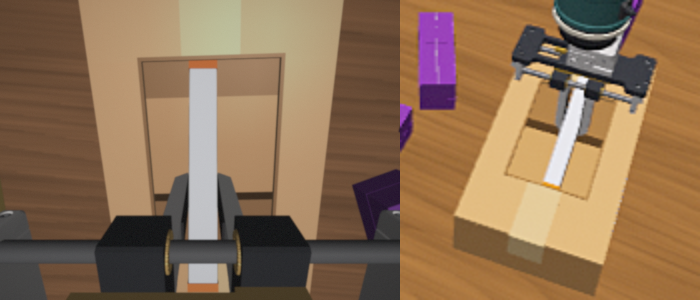

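The tube is tilting plain end up against the far edge with only about 3 N, and the cap now shows at (203,65) at that edge. I'll keep going up and back.

drive_tool(
  increments=[
    [-0.014,0,0.007,0],
    [-0.014,0,0.007,0],
    [-0.014,0,0.007,0],
  ],
)

```text
clock: 16.62
eef_pos: [0.5158, 0.3058, 0.1103]
tool_rot: [-2.613, 1.536, 0.611]
wrist_force: [0.5, -1.2, -3.4]
width: 0.235
```

drive_tool(
  increments=[
    [-0.014,0,0.008,0],
    [-0.014,0,0.008,0],
    [-0.014,0,0.008,0],
  ],
)

```text
clock: 17.0
eef_pos: [0.5023, 0.3044, 0.1325]
tool_rot: [-2.606, 1.536, 0.619]
wrist_force: [-0.1, -0.5, -3.9]
width: 0.229
```

drive_tool(
  increments=[
    [-0.014,0,0.008,0],
    [-0.014,0,0.008,0],
    [-0.014,0,0.008,0],
  ],
)

```text
clock: 17.38
eef_pos: [0.4889, 0.3029, 0.1548]
tool_rot: [-2.603, 1.536, 0.621]
wrist_force: [-0.0, 1.0, -0.1]
width: 0.23
```

```bash
python3 - <<'E'
from h import *
togo(.5,.3,.2,-1.488)
im=cv2.cvtColor(snapshot('wrist'),cv2.COLOR_RGB2BGR);im2=cv2.cvtColor(snapshot('scene'),cv2.COLOR_RGB2BGR)
o=np.hstack([cv2.resize(im,(400,300)),cv2.resize(im2[200:380,330:510],(300,300))]);cv2.imwrite('pics/l3.png',o)
E
```

```text
t 17.38 p [0.4889 0.3029 0.1548] yaw -1.488 F [-0.   1.  -0.1] w 0.23 q1,7 [-1.1  -1.83]
units [-0.09   0.006 -0.024] turn 0.001
```

View pics/l3.png

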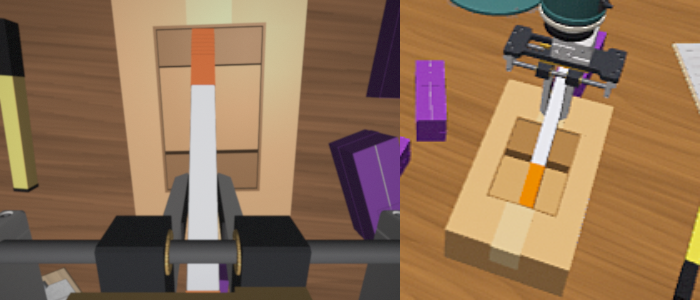

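The force is back to zero and the whole cap is visible inside the window at (203,55), clear of the edge. I'll raise it straight up.

drive_tool(
  increments=[
    [-0.05,0,0,0],
    [-0.06,0,0,0],
    [-0.06,0,0,0],
    [-0.06,0,0,0],
    [-0.03,0,0,0],
    [0,0,0,0],
    [0,0,0,0],
    [0,0,0,0],
  ],
)

```text
clock: 18.48
eef_pos: [0.4854, 0.3001, 0.2866]
tool_rot: [-2.628, 1.536, 0.597]
wrist_force: [-2.1, -0.3, -0.4]
width: 0.231
```

```bash
python3 - <<'E'
from h import *
togo(.5,.3,.3,-1.488)
Rt,p,o=tcp();np.savez('w4.npz',R=Rt,p=p)
im=cv2.cvtColor(snapshot('wrist'),cv2.COLOR_RGB2BGR);im2=cv2.cvtColor(snapshot('scene'),cv2.COLOR_RGB2BGR)
cv2.imwrite('pics/w4f.png',im)
o=np.hstack([cv2.resize(im,(400,300)),cv2.resize(im2[130:430,250:640],(390,300))]);cv2.imwrite('pics/l4.png',o)
E
```

```text
t 18.48 p [0.4854 0.3001 0.2866] yaw -1.488 F [-2.1 -0.3 -0.4] w 0.231 q1,7 [-1.17 -1.92]
units [-0.026  0.002 -0.03 ] turn 0.001
```

View pics/l4.png

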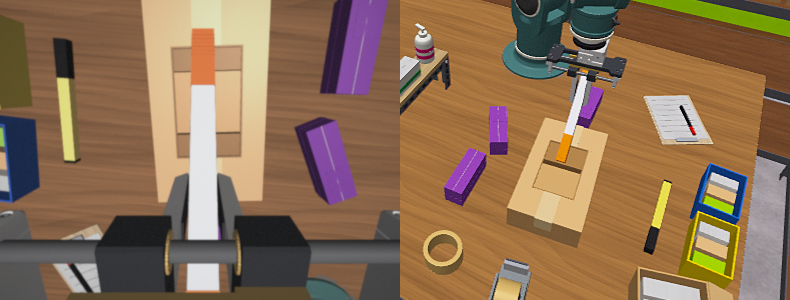

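The tube is held tilted over the carton. The cap end is at wrist full-resolution (325,46) and scene (412,290). I'll triangulate its height.

```bash
python3 - <<'E'
from h import *
d=np.load('w4.npz');T=(d['R'],d['p'])
def tri(a,b):
    w0,w1=[cast('wrist',[a],z,T)[0] for z in(.1,.25)];s0,s1=[cast('scene',[b],z)[0] for z in(.1,.25)]
    A=np.c_[w1-w0,-(s1-s0)];k,*_=np.linalg.lstsq(A,s0-w0,rcond=None)
    P=w0+k[0]*(w1-w0);Q=s0+k[1]*(s1-s0);return ((P+Q)/2).round(3),np.linalg.norm(P-Q).round(4)
print('cap',tri((325,46),(412,290)))
E
```

```text
cap (array([0.623, 0.315, 0.212]), np.float64(0.0043))
```

The cap end is at z = 0.212, and the 167 mm from grip to cap end matches the expected 168 mm. I'll let it settle, check that it is at rest, and hand in.

drive_tool(
  increments=[
    [0,0,0,0],
    [0,0,0,0],
    [0,0,0,0],
    [0,0,0,0],
  ],
)

```text
clock: 19.08
eef_pos: [0.4853, 0.3001, 0.2862]
tool_rot: [-2.633, 1.537, 0.591]
wrist_force: [0.0, -0.7, -0.6]
width: 0.23
```

```bash
python3 - <<'E'
from h import *
togo(.5,.3,.3,-1.488)
print('qvel',np.abs(tcp()[2]['qvel']).max())
im=cv2.cvtColor(snapshot('top'),cv2.COLOR_RGB2BGR);a=cv2.imread('pics/top0.png')
for n,(x0,y0,x1,y1) in dict(bottle=(422,265,462,300),smallcarton=(412,132,448,168),amber=(110,188,135,282),blue=(508,230,560,285)).items():
    print(n,cv2.absdiff(im,a)[y0:y1,x0:x1].mean().round(1))
print(hand_in())
E
```

```text
t 19.07 p [0.4853 0.3001 0.2862] yaw -1.488 F [ 0.  -0.7 -0.6] w 0.23 q1,7 [-1.17 -1.92]
units [-0.027  0.002 -0.03 ] turn 0.0
qvel 0.0006728835768413783
bottle 0.8
smallcarton 0.6
amber 13.6
blue 0.9
the job is handed in; nothing more can be done
None
```

```bash
python3 - <<'E'
from h import *
d=np.load('w4.npz');T=(d['R'],d['p'])
print(cast('top',[(122,195),(122,278)],.022).mean(0),cast('wrist',[(101,64),(115,258)],.022,T).mean(0))
E
```

```text
the job is handed in; nothing more can be done
```

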